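# Clip the dust cap into the detector port

### The job

Cover the detector's open port with its dust cap: pinch the cap's two sprung tabs together and lift it, lower it level into the mouth of the port and press it gently down against the sprung seal, then let go so that both tabs spring out under the rim and hold it there against the seal. Never press hard on the detector, and leave the other things on the bench where they are.

Things in the scene. Friction and masses are not known exactly. Their poses are not given: they have to be found in the camera images.
- cap_center (a point): Point on the dust cap's axis, 17.5 mm above its underside, half-way up its 35 mm. z points up out of its top. Grip the cap by two upright black squeeze grips on top, at its +y (tab_a) and -y (tab_b): each 24 mm wide along x, 5 mm thick, from 15 to 35 mm above the underside; flat outer faces 40 mm apart when free, 29 mm apart when pinched to the stops.
- cap: The dust cap: a round white plug 54 mm across and 14 mm tall, its lowest 3 mm tapered to 49 mm, with the two grips on top; about 70 g, standing on the worktop. Origin: centre of its underside. Each grip carries a flat catch, 12 mm wide, 1 to 4 mm above the underside. Free, the catches stick out to 31 mm from the axis and bar the cap from the port; pinched, they lie inside the plug.
- tab_a (a joint): How far the tab at the cap's +y side is pushed in toward the axis, m: 0 free, 0.0055 pinched to its stop; its spring gives 3 N at 0 and 8 N at the stop.
- tab_b (a joint): The same for the tab at the cap's -y side.
- stand: The detector, fixed: a round grey foot 96 mm across and a sleeve 82 mm across, from which an upright aluminium barrel, 72 mm across, stands up. Origin: centre of its underside; z up. The barrel is clamped at a focus setting that nothing measures: its rim lies anywhere from 80 to 120 mm above the worktop and must be felt. Cap and detector must not press on each other with more than 20 N.
- port (a point): Point on the barrel's axis at the top of the grey sleeve, 66 mm above the worktop. The barrel's round mouth is 57 mm in diameter; its lip is 4 mm thick, and under the lip runs a groove 62.6 mm in diameter and 11 mm tall. The cap clips under the lip, at any angle about the axis, once its underside is 8 mm or more below the rim and the tabs are let go.
- seal (a joint): How far the black sprung seal plate (48 mm across) in the mouth is pressed down, m: 0 free, when it lies 6 mm below the rim; 0.006 at its stop. Spring 2 N at 0, 5 N at 0.002, 11 N at the stop. The cap's underside presses it; it must be down 0.002 or more for the tabs to pass under the lip, and reads about 0.002 with the cap clipped in.
- bottle_15: A white plastic centrifuge bottle, 46 mm across, 100 mm tall, a bystander; origin at the centre of its underside.
- petri_2: A closed petri dish, 89 mm across, 16 mm tall, a bystander; origin at the centre of its underside.
- weighing_bottle_3: A glass weighing bottle with a lid, 48 mm across, 47 mm tall, a bystander; origin at the centre of its underside.
Things that resemble listed ones, but are neither listed nor needed, are in the scene too. Leave any blue, orange or yellow look-alike of the cap alone.

How it is judged:
By the outcome, as a careful person would: the job done as asked, in the order asked, and still so for the second after the job is handed in, with the robot touching nothing.
It also fails if it takes over 58 s, if anything falls off the work surface, if the arm or the gripper's body presses on something with over 40 N, if the wrist force passes 120 N, or if a joint passes its speed limit or range.

### The arm

A 6-joint arm with a two-finger parallel gripper is mounted at the origin on a cart in front of the work surface, level with it; the furniture and walls round the work are solid. World frame = base frame: x ahead of the robot, y to its left, z up, the work surface at z = 0. Lengths are in m, angles in rad, forces in N, time in s.
With the tool pointing down it reaches from about 0.275 to 0.725 m from the base axis. Payload 15.9 kg.
Tool frame: the origin (TCP) lies on the centre line of the jaws, within the pads' length; the fingertips stand 14 mm ahead of it and the grasp point (between the pads) lies 5 mm behind it; z points along the fingers, y is the line along which they close (so a half turn about z gives the same grasp; the last joint's range is limited). The gripper opens to 85 mm and grips with 20 to 120 N. Pads are 22 mm wide; open, the fingers measure 114 mm over their backs; the gripper's body (76 mm by 85 mm) begins 54 mm behind the grasp point. The pads swing forward as they close: fully open they stand 13 mm farther back than shut.
Start: joints at [-1.306, 0.213, -0.034, 1.323, 0, 1.571], TCP at [0.131, -0.483, 0.245] pointing down, gripper open.
Joint ranges: [-2.98, 2.98], [-0.74, 1.72], [-1.14, 1.35], [-2.1, 2.04], [-1.57, 1.44], [-3.14, 3.14]. Speed limits (rad/s): [1.89, 1.89, 2.39, 2.57, 3.14, 3.14].

### API

Orientations are given as a rotation vector (axis times angle).
In Python, from plant import sense, snapshot, finish_job gives the robot as it stands. The module is installed in compiled form; this text tells all that it offers.
- The arm moves only by the tool carry_out, never from a script. Its argument "steps" is a list of rows, each an object with "hand": the closure, from -1 (fully open) to 1 (shut), so that 0 is half open; "xyz": the shift along the tool's x, y, z in m, a list of three; "turn": the turn about the tool's z in rad. A call has 1 to 10 rows; each row is the pose to reach, as a shift and turn from the pose commanded when the call began, along the tool's axes at that moment; what a row does not reach only later rows make up. A row lasts 1/10 s, in which the tool goes at most 50 mm and 8.59 degrees, less where a joint would pass 70% of its speed; a pose out of reach is approached as far as the arm can. A call with a gripper value outside its range is refused whole. The fingers move at their own pace and stop on an object; the grip force is fixed at half the most. Time passes only in rows, so rows that repeat a pose let the fingers close. It gives the time, the measured TCP pose, the force, the opening and the grip force at its end, in the units of the state.
- sense(): the state, without advancing time (a new reading comes with each control period).
- snapshot(name): name is "scene" or "top" or "wrist"; returns a dict with "color" (480x640x3 uint8, blue, green, red), "depth" (480x640 float32, m along the optical axis (not along the pixel's ray), 0 where there is no reading), "mtx" (3x3 intrinsics, pixels), "extrinsics" (4x4, takes a point from camera to world coordinates). Camera axes: x right, y down, z forward; pixel columns grow to the right and rows downward; lengths in m; the calibration is good to about 2 mm. A picture is of the moment at which its call begins.
- finish_job(): hands the job in; it is judged then, once.
The state is a dict: "time_s": time; "joints": joint angles; "joint_velocities": joint speeds; "effort": joint torques, N m; "position": TCP position; "eef_rot": TCP orientation; "wrist_force": force on the tool from outside, world axes, zero at the start; "wrist_torque": the same for the moment, N m; "finger_gap": finger opening in m; "grip_force": force on a finger pad.
Only numpy, scipy, OpenCV 4.12 (cv2) and the standard library are available. Lean on these libraries where they do the work, as an engineer would, in place of code of your own. Each camera call takes 0.05 s, during which the arm holds its last target. There are 200 camera calls.

## Working session

There is one attempt and no reset: what is moved stays moved. The work goes in short steps, Python scripts to look and compute and a tool call to move; the robot and the scene stay as the last step left them, time stands still between calls to the robot, and variables do not carry over. Pictures are saved under pics/ and viewed, at most 12 in all, crops included, and the job is handed in when it is done.

Besides the shell and the picture viewer there is one more tool, called after "Call:" by a JSON object that holds its "op" and its "data". carry_out: Moves the arm, as the interface text tells. Its arguments: {"type":"object","properties":{"steps":{"type":"array","items":{"type":"object","properties":{"hand":{"type":"number"},"xyz":{"type":"array","items":{"type":"number"}},"turn":{"type":"number"}}}}},"required":["steps"]}

```bash
mkdir -p pics; cat > h.py <<'E'
import numpy as np, cv2
from plant import sense, snapshot, finish_job
def cloud(s):
    K=s["mtx"];d=s["depth"];v,u=np.mgrid[:480,:640]
    p=np.stack([(u-K[0,2])/K[0,0]*d,(v-K[1,2])/K[1,1]*d,d],-1)
    E=s["extrinsics"];return p@E[:3,:3].T+E[:3,3]
E
python3 - <<'E'
from h import *
s=snapshot("top");t=snapshot("scene")
cv2.imwrite("pics/top.png",s["color"]);cv2.imwrite("pics/scene.png",t["color"])
np.savez("top.npz",**s);np.savez("scene.npz",**t)
st=sense();print(st)
E
```

```text
{'time_s': 0.1, 'joints': array([-1.30599124e+00,  2.13325313e-01, -3.49528885e-02,  1.32350224e+00,
       -1.12823313e-05,  1.57077465e+00]), 'joint_velocities': array([ 0.00263629, -0.00049704,  0.00300364,  0.00073227, -0.00050004,
        0.00012299]), 'effort': array([ 8.11944701e-04, -6.87248111e+01,  4.87806201e+01,  1.21785028e-02,
        1.15167049e-04, -1.80798293e-05]), 'position': array([ 0.1307849 , -0.48230571,  0.24487371]), 'eef_rot': array([-3.11312613e+00, -4.14645772e-01,  2.21557032e-04]), 'wrist_force': array([ 0.23928299,  0.43044748, -0.2407039 ]), 'wrist_torque': array([-0.02605574,  0.03497964,  0.02524115]), 'grip_force': 0.0, 'finger_gap': 0.08556211252406323}
```

View pics/top.png

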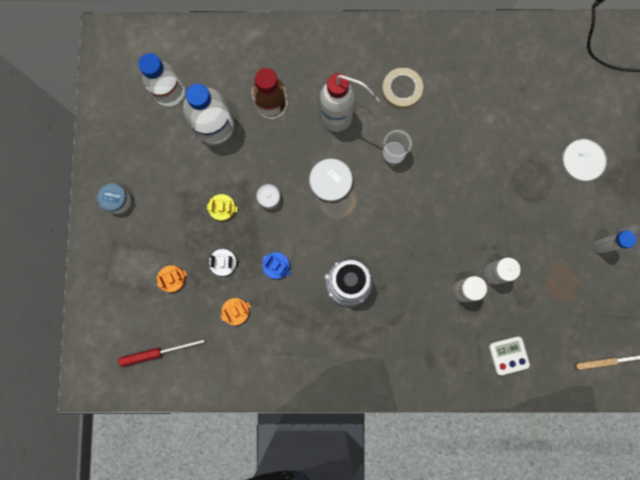

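View pics/scene.png

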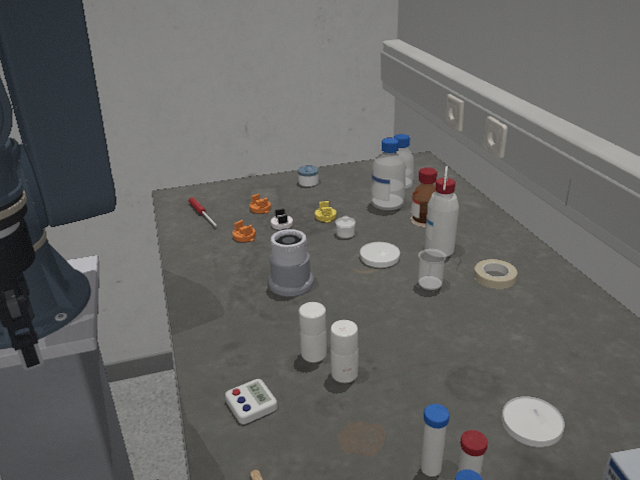

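The white cap is at about (222,262) in the top picture, with its black grips left and right, between yellow (222,207), blue (276,265) and orange (235,311). The detector's mouth is at (350,279).

```bash
python3 - <<'E'
from h import *
s=dict(np.load("top.npz"));P=cloud(s);c=s["color"]
print(np.round(s["extrinsics"],3), s["mtx"][0,0])
a=cv2.resize(c[235:300,185:300],None,fx=6.9,fy=6.9,interpolation=cv2.INTER_CUBIC);cv2.imwrite("pics/capcrop.png",a)
for n,u,v in [("cap",222,262),("yel",222,207),("blue",276,265),("or1",235,311),("or2",171,279),("wb",268,196),("petri",331,180)]:
    print(n,P[v,u].round(4))
g=lambda u,v,r:P[v-r:v+r+1,u-r:u+r+1].reshape(-1,3)
q=g(350,280,30);print(np.histogram(q[:,2],bins=np.arange(0,.14,.005)))
zt=np.percentile(q[:,2],97);m=q[q[:,2]>zt-.006];print("rim",zt,m.min(0),m.max(0),((m.min(0)+m.max(0))/2))
q=g(222,262,18);m=q[(q[:,2]>.008)&(q[:,2]<.02)];print("cap",m.min(0),m.max(0),(m.min(0)+m.max(0))/2)
m=q[q[:,2]>.025];print(m.round(3))
E
```

```text
[[-0.002 -0.991  0.137  0.469]
 [-1.     0.003  0.008 -0.06 ]
 [-0.008 -0.137 -0.991  1.173]
 [ 0.     0.     0.     1.   ]] 571.5904399409387
cap [0.587  0.1528 0.0241]
yel [0.6996 0.1548 0.027 ]
blue [0.5804 0.0433 0.0264]
or1 [0.4886 0.1247 0.024 ]
or2 [0.553  0.2555 0.0222]
wb [0.7177 0.0588 0.0475]
petri [ 0.7571 -0.0682  0.0195]
(array([875,  30, 109, 157,  20,   6,   3,   4,   3,   4,  14,  16,  73,
       111,   3,   4,   5,   2,  33, 184, 238, 404, 321,   6,   0,   0,
         0,   0]), array([0.   , 0.005, 0.01 , 0.015, 0.02 , 0.025, 0.03 , 0.035, 0.04 ,
       0.045, 0.05 , 0.055, 0.06 , 0.065, 0.07 , 0.075, 0.08 , 0.085,
       0.09 , 0.095, 0.1  , 0.105, 0.11 , 0.115, 0.12 , 0.125, 0.13 ,
       0.135, 0.14 ]))
rim 0.11282588723170517 [ 0.46889311 -0.13942032  0.10683581] [ 0.58139621 -0.06038694  1.1725891 ] [ 0.52514466 -0.09990363  0.63971246]
cap [0.56164048 0.127649   0.00842248] [0.61538161 0.18003004 0.01969692] [0.58851105 0.15383952 0.0140597 ]
[[ 0.6    0.174  0.033]
 [ 0.6    0.171  0.035]
 [ 0.6    0.169  0.035]
 [ 0.469 -0.06   1.173]
 [ 0.598  0.174  0.033]
[... 1893 characters left out ...]
35]
 [ 0.585  0.134  0.028]
 [ 0.582  0.174  0.031]
 [ 0.582  0.171  0.033]
 [ 0.582  0.17   0.029]
 [ 0.583  0.159  0.025]
 [ 0.583  0.152  0.027]
 [ 0.582  0.138  0.037]
 [ 0.582  0.137  0.036]
 [ 0.582  0.135  0.036]
 [ 0.58   0.173  0.033]
 [ 0.58   0.171  0.031]
 [ 0.58   0.169  0.032]
 [ 0.58   0.158  0.029]
 [ 0.581  0.156  0.026]
 [ 0.581  0.15   0.026]
 [ 0.58   0.139  0.036]
 [ 0.58   0.137  0.035]
 [ 0.58   0.135  0.035]
 [ 0.581  0.134  0.028]
 [ 0.578  0.173  0.035]
 [ 0.578  0.171  0.032]
 [ 0.578  0.17   0.029]
 [ 0.578  0.139  0.032]
 [ 0.578  0.137  0.033]
 [ 0.578  0.135  0.033]
 [ 0.576  0.139  0.031]
 [ 0.575  0.136  0.038]
 [ 0.576  0.134  0.036]
 [ 0.469 -0.06   1.173]]
```

View pics/capcrop.png

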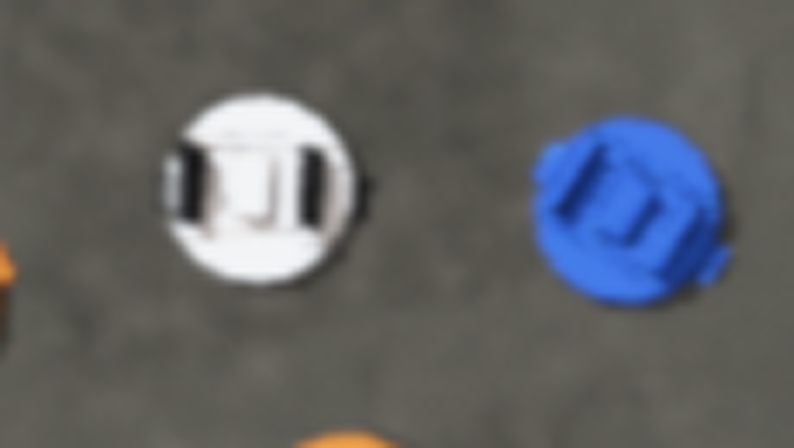

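```bash
python3 - <<'E'
from h import *
from scipy.spatial.transform import Rotation as R
s=dict(np.load("top.npz"));P=cloud(s)
q=P[245:316,315:386].reshape(-1,3);m=q[(q[:,2]>.09)&(q[:,2]<.13)]
rc,rr=cv2.minEnclosingCircle(m[:,:2].astype(np.float32));print("rim",rc,rr,np.percentile(m[:,2],[50,80,95]))
st=sense();T=R.from_rotvec(st["eef_rot"]).as_matrix();print(T.round(4))
p=st["position"]
for t in [(rc[0],rc[1],.245),(.588,.154,.245)]: print((T.T@(np.array(t)-p)).round(4))
print("yaw of tool y",np.arctan2(T[1,1],T[0,1]))
q=P[244:281,204:241].reshape(-1,3);m=q[(q[:,2]>.006)&(q[:,2]<.06)];print(cv2.minEnclosingCircle(m[:,:2].astype(np.float32)))
E
```

```text
rim (0.5463266968727112, -0.10387078672647476) 0.03653354570269585 [0.10641174 0.11101906 0.11333447]
[[ 9.651e-01  2.617e-01 -3.000e-04]
 [ 2.617e-01 -9.651e-01  9.000e-04]
 [-0.000e+00 -1.000e-03 -1.000e+00]]
[ 5.001e-01 -2.565e-01  1.000e-04]
[ 6.078e-01 -4.945e-01  4.000e-04]
yaw of tool y -1.3059695655047001
((0.592024028301239, 0.15200072526931763), 0.03111794777214527)
```

Call:
{"op": "carry_out", "data": {"steps": [{"hand": -0.4,"xyz": [0.5,-0.256,0],"turn": 0.318},{"hand": -0.4,"xyz": [0.5,-0.256,0],"turn": 0.318},{"hand": -0.4,"xyz": [0.5,-0.256,0],"turn": 0.318},{"hand": -0.4,"xyz": [0.5,-0.256,0],"turn": 0.318},{"hand": -0.4,"xyz": [0.5,-0.256,0],"turn": 0.318},{"hand": -0.4,"xyz": [0.5,-0.256,0],"turn": 0.318},{"hand": -0.4,"xyz": [0.5,-0.256,0],"turn": 0.318},{"hand": -0.4,"xyz": [0.5,-0.256,0],"turn": 0.318},{"hand": -0.4,"xyz": [0.5,-0.256,0],"turn": 0.318},{"hand": -0.4,"xyz": [0.5,-0.256,0],"turn": 0.318}]}}

```text
time_s: 1.1
position: [0.4942, -0.1514, 0.2452]
eef_rot: [3.14, -0.083, -0.0]
wrist_force: [0.6, -2.0, 0.5]
finger_gap: 0.0602
grip_force: 0.0
```

Call:
{"op": "carry_out", "data": {"steps": [{"hand": -0.4,"xyz": [0.044,-0.044,0],"turn": 0},{"hand": -0.4,"xyz": [0.044,-0.044,0],"turn": 0},{"hand": -0.4,"xyz": [0.044,-0.044,0],"turn": 0},{"hand": -0.4,"xyz": [0.044,-0.044,0],"turn": 0},{"hand": -0.4,"xyz": [0.044,-0.044,0],"turn": 0}]}}

```text
time_s: 1.6
position: [0.5385, -0.1127, 0.2455]
eef_rot: [3.14, -0.086, -0.0]
wrist_force: [0.4, -0.0, -0.3]
finger_gap: 0.0595
grip_force: 0.0
```

```bash
python3 - <<'E'
from h import *
s=snapshot("wrist");st=sense();np.savez("w1.npz",pos=st["position"],rot=st["eef_rot"],**s)
print(st["position"],st["eef_rot"],np.round(s["extrinsics"],4),s["mtx"][0,0])
cv2.imwrite("pics/w1.png",s["color"])
P=cloud(s);m=P[(P[...,2]>.09)&(P[...,2]<.135)&(abs(P[...,0]-.546)<.05)&(abs(P[...,1]+.104)<.05)]
print(len(m),np.percentile(m[:,2],[10,50,90]),cv2.minEnclosingCircle(m[:,:2].astype(np.float32)))
E
```

```text
[ 0.53848863 -0.11275764  0.2455526 ] [ 3.14023971e+00 -8.60147877e-02  9.70686409e-05] [[-5.320e-02 -9.606e-01 -2.726e-01  6.082e-01]
 [-9.986e-01  5.130e-02  1.430e-02 -1.177e-01]
 [ 2.000e-04  2.730e-01 -9.620e-01  3.737e-01]
 [ 0.000e+00  0.000e+00  0.000e+00  1.000e+00]] 417.84937877280277
9642 [0.09713614 0.10584925 0.11162809] ((0.5469633936882019, -0.10419671982526779), 0.03656245768070221)
```

View pics/w1.png

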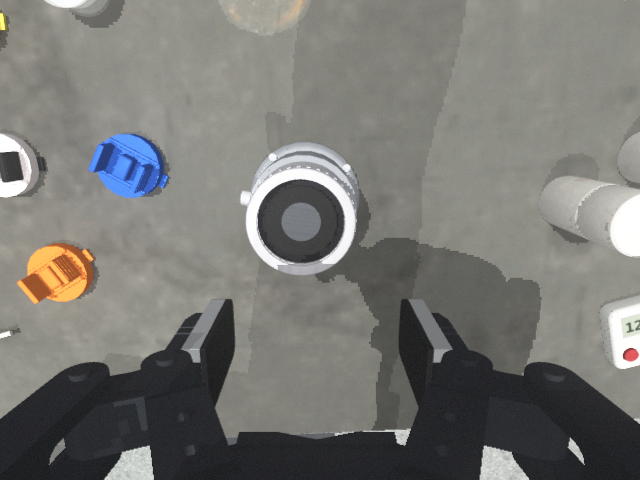

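Call:
{"op": "carry_out", "data": {"steps": [{"hand": -0.4,"xyz": [0.035,-0.268,0.08],"turn": 0},{"hand": -0.4,"xyz": [0.035,-0.268,0.08],"turn": 0},{"hand": -0.4,"xyz": [0.035,-0.268,0.08],"turn": 0},{"hand": -0.4,"xyz": [0.035,-0.268,0.08],"turn": 0},{"hand": -0.4,"xyz": [0.035,-0.268,0.08],"turn": 0},{"hand": -0.4,"xyz": [0.035,-0.268,0.08],"turn": 0},{"hand": -0.4,"xyz": [0.035,-0.268,0.08],"turn": 0},{"hand": -0.4,"xyz": [0.035,-0.268,0.08],"turn": 0},{"hand": -0.4,"xyz": [0.035,-0.268,0.08],"turn": 0}]}}

```text
time_s: 2.55
position: [0.5898, 0.0274, 0.1679]
eef_rot: [-3.101, -0.041, 0.003]
wrist_force: [0.7, -0.3, -0.8]
finger_gap: 0.0598
grip_force: 0.0
```

```bash
cat >> h.py <<'E'
def onplane(s,uv,z):
    E=s["extrinsics"];K=s["mtx"];d=E[:3,:3]@np.array([(uv[0]-K[0,2])/K[0,0],(uv[1]-K[1,2])/K[1,1],1.])
    return E[:3,3]+d*(z-E[2,3])/d[2]
E
python3 - <<'E'
from h import *
w=dict(np.load("w1.npz"))
print("port from pixels",onplane(w,(302,221.5),.112))
s=snapshot("wrist");st=sense();np.savez("w2.npz",pos=st["position"],rot=st["eef_rot"],**s)
print(st["position"],st["eef_rot"])
cv2.imwrite("pics/w2.png",s["color"])
P=cloud(s);m=P[(P[...,2]>.010)&(P[...,2]<.017)&(abs(P[...,0]-.589)<.035)&(abs(P[...,1]-.153)<.035)]
print(len(m),cv2.minEnclosingCircle(m[:,:2].astype(np.float32)))
E
```

```text
port from pixels [ 0.54838202 -0.10532555  0.112     ]
[0.5898347  0.02758316 0.16772546] [-3.10072086 -0.04178031  0.00318283]
2771 ((0.5885835886001587, 0.15391388535499573), 0.027579545974731445)
```

View pics/w2.png

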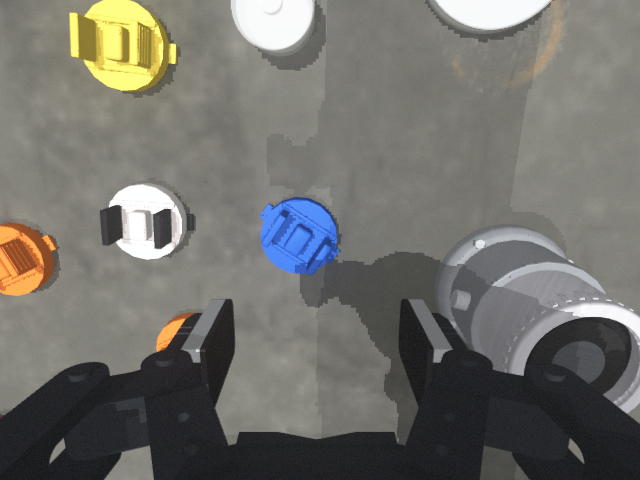

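The white cap is at (145,221); the arm stopped short at the blue cap (300,235) and tilted slightly. I'll check the joints.

```bash
python3 - <<'E'
from h import *
from scipy.spatial.transform import Rotation as R
st=sense();print(st["joints"].round(3),st["joint_velocities"].round(3),st["wrist_force"].round(1));print(R.from_rotvec(st["eef_rot"]).as_matrix().round(4))
E
```

```text
[0.026 0.424 0.061 1.209 0.041 3.141] [-0.    -0.007 -0.003  0.004  0.     0.001] [-0.9  0.5  0. ]
[[ 0.9996  0.0269 -0.0026]
 [ 0.027  -0.9988  0.0405]
 [-0.0015 -0.0406 -0.9992]]
```

Call:
{"op": "carry_out", "data": {"steps": [{"hand": -0.4,"xyz": [0,0,0],"turn": -1.4},{"hand": -0.4,"xyz": [0,0,0],"turn": -1.4},{"hand": -0.4,"xyz": [0,0,0],"turn": -1.4},{"hand": -0.4,"xyz": [0,0,0],"turn": -1.4},{"hand": -0.4,"xyz": [0,0,0],"turn": -1.4},{"hand": -0.4,"xyz": [0,0,0],"turn": -1.4},{"hand": -0.4,"xyz": [0,0,0],"turn": -1.4},{"hand": -0.4,"xyz": [0,0,0],"turn": -1.4},{"hand": -0.4,"xyz": [0,0,0],"turn": -1.4},{"hand": -0.4,"xyz": [0,0,0],"turn": -1.4}]}}

```text
time_s: 3.6
position: [0.5897, 0.0275, 0.1683]
eef_rot: [-2.345, -2.042, -0.039]
wrist_force: [0.0, -0.3, -0.5]
finger_gap: 0.0598
grip_force: 0.0
```

Call:
{"op": "carry_out", "data": {"steps": [{"hand": -0.4,"xyz": [0,0,0],"turn": -1.4},{"hand": -0.4,"xyz": [0,0,0],"turn": -1.4},{"hand": -0.4,"xyz": [0,0,0],"turn": -1.4},{"hand": -0.4,"xyz": [0,0,0],"turn": -1.4},{"hand": -0.4,"xyz": [0,0,0],"turn": -1.4},{"hand": -0.4,"xyz": [0,0,0],"turn": -1.4},{"hand": -0.4,"xyz": [0,0,0],"turn": -1.4},{"hand": -0.4,"xyz": [0,0,0],"turn": -1.4},{"hand": -0.4,"xyz": [0,0,0],"turn": -1.4},{"hand": -0.4,"xyz": [0,0,0],"turn": -1.4}]}}

```text
time_s: 4.6
position: [0.5896, 0.0275, 0.1683]
eef_rot: [-0.482, -3.095, -0.062]
wrist_force: [-0.1, -0.2, 0.2]
finger_gap: 0.0595
grip_force: 0.0
```

```bash
cat >> h.py <<'E'
from scipy.spatial.transform import Rotation as R
def to(x,y,z):
    st=sense();T=R.from_rotvec(st["eef_rot"]).as_matrix();p=st["position"]
    print(p.round(4),"tilt",T[:2,2].round(4),"yaw y",np.arctan2(T[1,1],T[0,1]).round(4),"F",st["wrist_force"].round(1),"gap",st["finger_gap"],"joints",st["joints"].round(2))
    print("shift",(T.T@(np.array([x,y,z])-p)).round(4))
E
python3 -c "
from h import *;to(.5885,.154,.1)"
```

```text
[0.5896 0.0275 0.1683] tilt [-0.0022  0.0404] yaw y 1.2617 F [-0.1 -0.2  0.2] gap 0.059473721035318845 joints [0.03 0.42 0.06 1.21 0.04 0.33]
shift [0.0385 0.1174 0.0733]
```

The failed move left a 2.3° tilt because joint 6 reached its limit. I'll undo it by the mirror route: go to joint 6's lower limit and move toward −y.

Call:
{"op": "carry_out", "data": {"steps": [{"hand": -0.4,"xyz": [0,0,0],"turn": -1.5},{"hand": -0.4,"xyz": [0,0,0],"turn": -1.5},{"hand": -0.4,"xyz": [0,0,0],"turn": -1.5},{"hand": -0.4,"xyz": [0,0,0],"turn": -1.5},{"hand": -0.4,"xyz": [0,0,0],"turn": -1.5},{"hand": -0.4,"xyz": [0,0,0],"turn": -1.5},{"hand": -0.4,"xyz": [0,0,0],"turn": -1.5},{"hand": -0.4,"xyz": [0,0,0],"turn": -1.5},{"hand": -0.4,"xyz": [0,0,0],"turn": -1.5},{"hand": -0.4,"xyz": [0,0,0],"turn": -1.5}]}}

```text
time_s: 5.6
position: [0.5896, 0.0276, 0.1683]
eef_rot: [-1.751, 2.583, 0.054]
wrist_force: [0.6, 0.0, -0.6]
finger_gap: 0.0598
grip_force: 0.0
```

Call:
{"op": "carry_out", "data": {"steps": [{"hand": -0.4,"xyz": [0,0,0],"turn": -1.5},{"hand": -0.4,"xyz": [0,0,0],"turn": -1.5},{"hand": -0.4,"xyz": [0,0,0],"turn": -1.5},{"hand": -0.4,"xyz": [0,0,0],"turn": -1.5},{"hand": -0.4,"xyz": [0,0,0],"turn": -1.5},{"hand": -0.4,"xyz": [0,0,0],"turn": -1.5},{"hand": -0.4,"xyz": [0,0,0],"turn": -1.5},{"hand": -0.4,"xyz": [0,0,0],"turn": -1.5},{"hand": -0.4,"xyz": [0,0,0],"turn": -1.5},{"hand": -0.4,"xyz": [0,0,0],"turn": -1.5}]}}

```text
time_s: 6.6
position: [0.5897, 0.0275, 0.1683]
eef_rot: [-3.024, 0.692, 0.017]
wrist_force: [1.1, 0.5, -0.6]
finger_gap: 0.0598
grip_force: 0.0
```

Call:
{"op": "carry_out", "data": {"steps": [{"hand": -0.4,"xyz": [0,0,0],"turn": -0.45},{"hand": -0.4,"xyz": [0,0,0],"turn": -0.45},{"hand": -0.4,"xyz": [0,0,0],"turn": -0.45},{"hand": -0.4,"xyz": [0,0,0],"turn": -0.45},{"hand": -0.4,"xyz": [0,0,0],"turn": -0.45}]}}

```text
time_s: 7.1
position: [0.5896, 0.0276, 0.1681]
eef_rot: [-3.101, 0.017, 0.004]
wrist_force: [0.3, 0.3, 0.6]
finger_gap: 0.0598
grip_force: 0.0
```

```bash
python3 -c "
from h import *;to(.5896,-.1,.1683)"
```

```text
[0.5896 0.0276 0.1681] tilt [-0.0023  0.0405] yaw y -1.5817 F [0.3 0.3 0.6] gap 0.05982035117433519 joints [ 0.03  0.42  0.06  1.21  0.04 -3.1 ]
shift [ 0.0013  0.1275 -0.0053]
```

Call:
{"op": "carry_out", "data": {"steps": [{"hand": -0.4,"xyz": [0,0.25,-0.01],"turn": 0},{"hand": -0.4,"xyz": [0,0.25,-0.01],"turn": 0},{"hand": -0.4,"xyz": [0,0.25,-0.01],"turn": 0},{"hand": -0.4,"xyz": [0,0.25,-0.01],"turn": 0}]}}

```text
time_s: 7.5
position: [0.5953, -0.046, 0.1678]
eef_rot: [-3.135, 0.129, 0.006]
wrist_force: [-0.3, 0.4, 0.1]
finger_gap: 0.0597
grip_force: 0.0
```

```bash
python3 -c "
from h import *;to(.5896,-.1,.1683)"
```

```text
[ 0.5953 -0.046   0.1678] tilt [-0.0039  0.0041] yaw y -1.6528 F [-0.3  0.4  0.1] gap 0.05973911058803352 joints [-0.08  0.44  0.09  1.22  0.   -3.14]
shift [-0.0012  0.0543 -0.0007]
```

Call:
{"op": "carry_out", "data": {"steps": [{"hand": -0.4,"xyz": [0,0,0],"turn": 1.49},{"hand": -0.4,"xyz": [0,0,0],"turn": 1.49},{"hand": -0.4,"xyz": [0,0,0],"turn": 1.49},{"hand": -0.4,"xyz": [0,0,0],"turn": 1.49},{"hand": -0.4,"xyz": [0,0,0],"turn": 1.49},{"hand": -0.4,"xyz": [0,0,0],"turn": 1.49},{"hand": -0.4,"xyz": [0,0,0],"turn": 1.49},{"hand": -0.4,"xyz": [0,0,0],"turn": 1.49},{"hand": -0.4,"xyz": [0,0,0],"turn": 1.49},{"hand": -0.4,"xyz": [0,0,0],"turn": 1.49}]}}

```text
time_s: 8.5
position: [0.5953, -0.0446, 0.1677]
eef_rot: [-2.216, 2.226, 0.009]
wrist_force: [0.0, -0.5, -0.6]
finger_gap: 0.0599
grip_force: 0.0
```

Call:
{"op": "carry_out", "data": {"steps": [{"hand": -0.4,"xyz": [0,0,0],"turn": 1.49},{"hand": -0.4,"xyz": [0,0,0],"turn": 1.49},{"hand": -0.4,"xyz": [0,0,0],"turn": 1.49},{"hand": -0.4,"xyz": [0,0,0],"turn": 1.49},{"hand": -0.4,"xyz": [0,0,0],"turn": 1.49},{"hand": -0.4,"xyz": [0,0,0],"turn": 1.49},{"hand": -0.4,"xyz": [0,0,0],"turn": 1.49},{"hand": -0.4,"xyz": [0,0,0],"turn": 1.49},{"hand": -0.4,"xyz": [0,0,0],"turn": 1.49},{"hand": -0.4,"xyz": [0,0,0],"turn": 1.49}]}}

```text
time_s: 9.5
position: [0.5953, -0.0446, 0.1677]
eef_rot: [0.119, -3.136, -0.007]
wrist_force: [-0.8, -0.4, -0.1]
finger_gap: 0.0595
grip_force: 0.0
```

```bash
python3 -c "
from h import *;to(.5885,.154,.12)"
```

```text
[ 0.5953 -0.0446  0.1677] tilt [-0.004   0.0046] yaw y 1.6468 F [-0.8 -0.4 -0.1] gap 0.059545295352759306 joints [-0.08  0.44  0.09  1.22  0.   -0.15]
shift [-0.0085  0.1983  0.0486]
```

Call:
{"op": "carry_out", "data": {"steps": [{"hand": -0.4,"xyz": [-0.0085,0.198,0.048],"turn": 0.127},{"hand": -0.4,"xyz": [-0.0085,0.198,0.048],"turn": 0.127},{"hand": -0.4,"xyz": [-0.0085,0.198,0.048],"turn": 0.127},{"hand": -0.4,"xyz": [-0.0085,0.198,0.048],"turn": 0.127},{"hand": -0.4,"xyz": [-0.0085,0.198,0.048],"turn": 0.127},{"hand": -0.4,"xyz": [-0.0085,0.198,0.048],"turn": 0.127},{"hand": -0.4,"xyz": [-0.0085,0.198,0.048],"turn": 0.127}]}}

```text
time_s: 10.2
position: [0.5872, 0.1527, 0.1209]
eef_rot: [-0.07, -3.137, -0.006]
wrist_force: [-0.0, 0.0, -1.3]
finger_gap: 0.0596
grip_force: 0.0
```

```bash
python3 - <<'E'
from h import *
s=snapshot("wrist");cv2.imwrite("pics/w3.png",s["color"])
P=cloud(s);B=(abs(P[...,0]-.589)<.035)&(abs(P[...,1]-.153)<.035)
m=P[(P[...,2]>.010)&(P[...,2]<.017)&B];print(len(m),cv2.minEnclosingCircle(m[:,:2].astype(np.float32)))
dark=(s["color"].max(-1)<70)&B&(P[...,2]>.028)&(P[...,2]<.045);g=P[dark]
for k in (g[:,1]>.154,g[:,1]<.154):
    a=g[k]; print("grip",len(a),a.min(0).round(4),a.max(0).round(4),a.mean(0).round(4))
    if len(a): print(cv2.minAreaRect(a[:,:2].astype(np.float32)*1000))
to(.5885,.154,.033)
E
```

```text
4466 ((0.5891804695129395, 0.1542961746454239), 0.02714206837117672)Traceback (most recent call last):
  File "<stdin>", line 7, in <module>
    return umr_minimum(a, axis, None, out, keepdims, initial, where)
ValueError: zero-size array to reduction operation minimum which has no identity
```

View pics/w3.png

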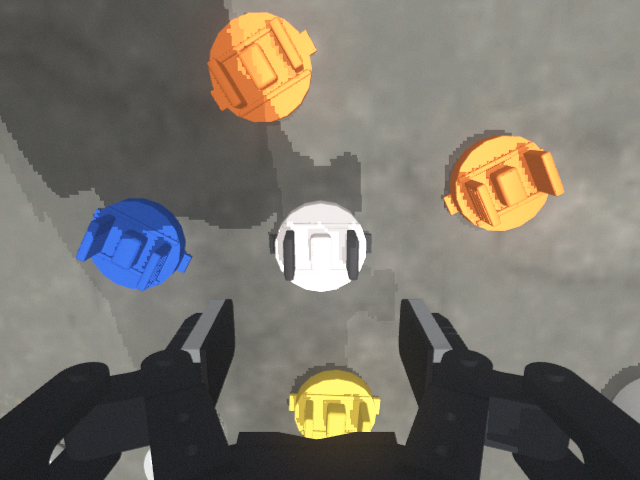

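The white cap is centred at (321,246), with its grips at (289,255) and (352,255) square to the jaws. Nothing blocks the descent.

Call:
{"op": "carry_out", "data": {"steps": [{"hand": -0.4,"xyz": [-0.002,0.001,0.03],"turn": 0},{"hand": -0.4,"xyz": [-0.002,0.001,0.06],"turn": 0},{"hand": -0.4,"xyz": [-0.002,0.001,0.075],"turn": 0},{"hand": -0.4,"xyz": [-0.002,0.001,0.086],"turn": 0},{"hand": -0.4,"xyz": [-0.002,0.001,0.086],"turn": 0},{"hand": -0.4,"xyz": [-0.002,0.001,0.086],"turn": 0}]}}

```text
time_s: 10.85
position: [0.5893, 0.1539, 0.0355]
eef_rot: [-0.071, -3.138, -0.007]
wrist_force: [-0.0, 0.4, 0.4]
finger_gap: 0.0601
grip_force: 0.0
```

```bash
python3 - <<'E'
from h import *
s=snapshot("wrist");cv2.imwrite("pics/w4.png",s["color"])
to(.589,.154,.033)
E
```

```text
[0.5895 0.1541 0.0358] tilt [-0.0024  0.0046] yaw y 1.5259 F [ 0.5 -1.   0.6] gap 0.059721012179943855 joints [ 0.25  0.55 -0.09  0.93  0.01  0.3 ]
shift [ 0.0004 -0.0001  0.0028]
```

View pics/w4.png

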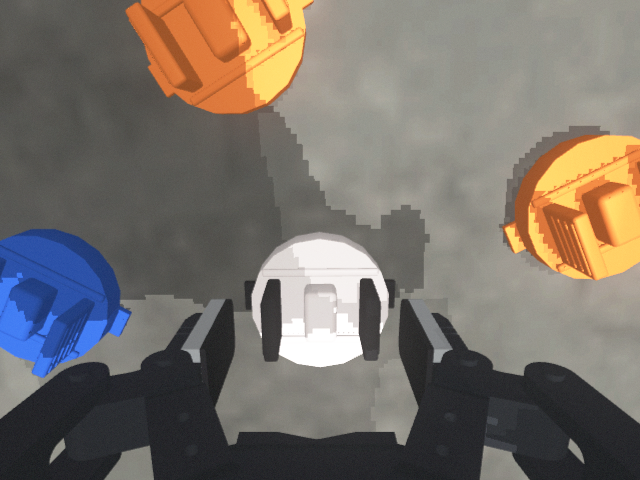

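The cap sits centred between the pads, with its grips at columns 271 and 371 and the pads at 234 and 400. I'll close the hand.

Call:
{"op": "carry_out", "data": {"steps": [{"hand": -0.2,"xyz": [0,0,0.001],"turn": 0},{"hand": 0,"xyz": [0,0,0.001],"turn": 0},{"hand": 0.2,"xyz": [0,0,0.001],"turn": 0},{"hand": 0.4,"xyz": [0,0,0.001],"turn": 0},{"hand": 0.6,"xyz": [0,0,0.001],"turn": 0},{"hand": 0.6,"xyz": [0,0,0.001],"turn": 0},{"hand": 0.6,"xyz": [0,0,0.001],"turn": 0},{"hand": 0.6,"xyz": [0,0,0.001],"turn": 0},{"hand": 0.6,"xyz": [0,0,0.001],"turn": 0}]}}

```text
time_s: 11.8
position: [0.5892, 0.1545, 0.0353]
eef_rot: [-0.069, -3.139, -0.007]
wrist_force: [-5.5, -3.4, 20.9]
finger_gap: 0.0253
grip_force: 58.5
```

```bash
python3 - <<'E'
from h import *
s=snapshot("wrist");cv2.imwrite("pics/w5.png",cv2.resize(s["color"][200:440,160:480],None,fx=2,fy=2))
to(.589,.154,.038)
E
```

```text
[0.5892 0.1545 0.0353] tilt [-0.0021  0.0046] yaw y 1.5266 F [-6.5 -2.3 20.1] gap 0.025439087319088227 joints [ 0.25  0.55 -0.09  0.93  0.01  0.3 ]
shift [ 0.0002 -0.0005 -0.0027]
```

View pics/w5.png

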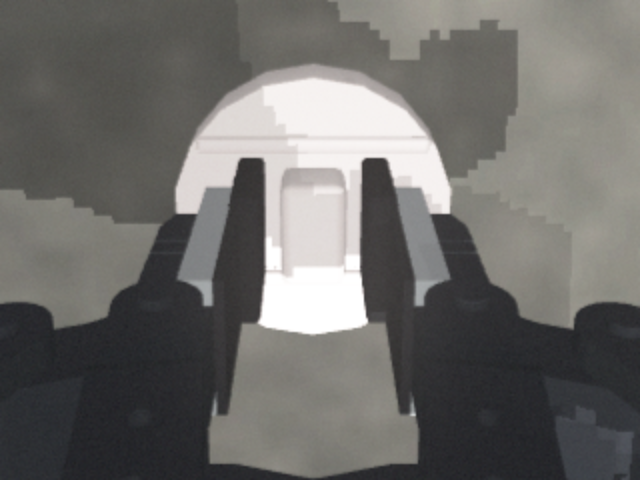

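Call:
{"op": "carry_out", "data": {"steps": [{"hand": 0.6,"xyz": [0,0,-0.02],"turn": 0},{"hand": 0.6,"xyz": [0,0,-0.05],"turn": 0},{"hand": 0.6,"xyz": [0,0,-0.09],"turn": 0},{"hand": 0.6,"xyz": [0,0,-0.13],"turn": 0},{"hand": 0.6,"xyz": [0,0,-0.16],"turn": 0},{"hand": 0.6,"xyz": [0,0,-0.16],"turn": 0},{"hand": 0.6,"xyz": [0,0,-0.16],"turn": 0},{"hand": 0.6,"xyz": [0,0,-0.16],"turn": 0}]}}

```text
time_s: 12.65
position: [0.5887, 0.1536, 0.1925]
eef_rot: [-0.069, -3.135, -0.006]
wrist_force: [0.1, -0.0, -1.9]
finger_gap: 0.0254
grip_force: 61.8
```

```bash
python3 - <<'E'
from h import *
s=snapshot("wrist");cv2.imwrite("pics/w6.png",s["color"])
to(.5472,-.1043,.195)
P=cloud(s)
st=sense();D=P-st["position"]
m=(abs(D[...,0])<.033)&(abs(D[...,1])<.033)&(s["color"].min(-1)>90)&(D[...,2]<-.005)&(D[...,2]>-.045)
q=D[m];print(len(q),np.histogram(q[:,2],bins=np.arange(-.045,0,.003)))
t=q[(q[:,2]<-.017)];A=np.c_[t[:,:2],np.ones(len(t))]
for _ in range(4):
    c=np.linalg.lstsq(A,t[:,2],rcond=None)[0];r=abs(A@c-t[:,2]);k=r<2*np.median(r)+1e-4;t,A=t[k],A[k]
print("plane",c,len(t),cv2.minEnclosingCircle(t[:,:2].astype(np.float32)))
E
```

```text
[0.5887 0.1535 0.1923] tilt [-0.0059  0.0038] yaw y 1.5267 F [ 0.  -0.1 -0.8] gap 0.02494646834847873 joints [0.25 0.46 0.17 1.29 0.01 0.3 ]
shift [ 0.0301 -0.2594 -0.0034]
9867 (array([   0,    0,    0,    7,  160,  210,  202, 5602, 1688,  116,  133,
       1495,  212,   42]), array([-0.045, -0.042, -0.039, -0.036, -0.033, -0.03 , -0.027, -0.024,
       -0.021, -0.018, -0.015, -0.012, -0.009, -0.006, -0.003]))
plane [-0.00262566 -0.00135332 -0.02169965] 5048 ((-0.0002303270302945748, -0.001246761530637741), 0.027211368083953857)
```

View pics/w6.png

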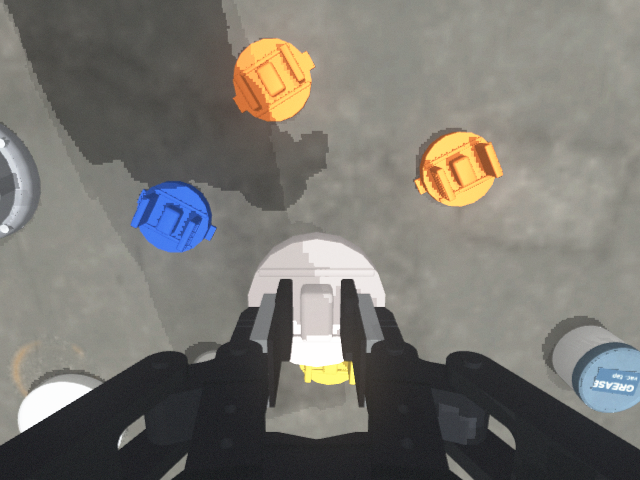

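The cap hangs level between the fingers at (316,300), with both tabs pinched. I'll go behind the port and measure both from the same view.

Call:
{"op": "carry_out", "data": {"steps": [{"hand": 0.6,"xyz": [-0.053,-0.256,-0.003],"turn": 0},{"hand": 0.6,"xyz": [-0.053,-0.256,-0.003],"turn": 0},{"hand": 0.6,"xyz": [-0.053,-0.256,-0.003],"turn": 0},{"hand": 0.6,"xyz": [-0.053,-0.256,-0.003],"turn": 0},{"hand": 0.6,"xyz": [-0.053,-0.256,-0.003],"turn": 0},{"hand": 0.6,"xyz": [-0.053,-0.256,-0.003],"turn": 0},{"hand": 0.6,"xyz": [-0.053,-0.256,-0.003],"turn": 0},{"hand": 0.6,"xyz": [-0.053,-0.256,-0.003],"turn": 0},{"hand": 0.6,"xyz": [-0.053,-0.256,-0.003],"turn": 0}]}}

```text
time_s: 13.6
position: [0.6308, -0.103, 0.1951]
eef_rot: [-0.067, -3.136, -0.007]
wrist_force: [0.4, -0.9, -1.0]
finger_gap: 0.0247
grip_force: 61.7
```

```bash
python3 - <<'E'
from h import *
s=snapshot("wrist");cv2.imwrite("pics/w7.png",s["color"])
to(.5472,-.1043,.195)
P=cloud(s);st=sense();D=P-st["position"]
def circ(m,n):
    q=P[m][:,:2].astype(np.float32);print(n,len(q),cv2.minEnclosingCircle(q))
m=(abs(D[...,0])<.033)&(abs(D[...,1])<.033)&(s["color"].min(-1)>90)&(abs(D[...,2]+.0217)<.0025);circ(m,"cap")
N=(abs(P[...,0]-.547)<.045)&(abs(P[...,1]+.104)<.045)
z=P[...,2][N&(P[...,2]>.095)&(P[...,2]<.125)];h=np.histogram(z,bins=np.arange(.095,.126,.001));print(h)
zt=h[1][h[0].argmax()]+.0005
rim=N&(abs(P[...,2]-zt)<.0025);circ(rim,"rim %.4f"%zt)
# mouth from image: inner dark disk of rim
mask=(rim*255).astype(np.uint8);cs,hi=cv2.findContours(cv2.morphologyEx(mask,cv2.MORPH_CLOSE,np.ones((3,3))),cv2.RETR_CCOMP,cv2.CHAIN_APPROX_NONE)
for c in cs:
    if len(c)>60:
        e=cv2.fitEllipse(c);print(e,onplane(s,e[0],zt))
E
```

```text
[ 0.6308 -0.103   0.1952] tilt [-0.0043  0.0045] yaw y 1.5283 F [-0.  -0.  -0.2] gap 0.024629767488938532 joints [-0.16  0.53  0.29  1.34  0.   -0.12]
shift [ 0.0835 -0.0048  0.0006]
cap 7239 ((0.6304255723953247, -0.10374739021062851), 0.027371659874916077)
(array([ 251, 1483, 1614,  297,    6,    0,    0,    1,  151, 1974, 4040,
       1424,  153,  131,  591, 2385, 3050,  897,   39,    0,    0,    0,
          0,    0,    0,    0,    0,    0,    0,    0]), array([0.095, 0.096, 0.097, 0.098, 0.099, 0.1  , 0.101, 0.102, 0.103,
       0.104, 0.105, 0.106, 0.107, 0.108, 0.109, 0.11 , 0.111, 0.112,
       0.113, 0.114, 0.115, 0.116, 0.117, 0.118, 0.119, 0.12 , 0.121,
       0.122, 0.123, 0.124, 0.125]))
rim 0.1055 7742 ((0.5538636445999146, -0.10360667109489441), 0.03577425330877304)
((308.870849609375, 91.24595642089844), (94.97675323486328, 100.670654296875), 177.40953063964844) [ 0.54638544 -0.10393286  0.1055    ]
```

View pics/w7.png

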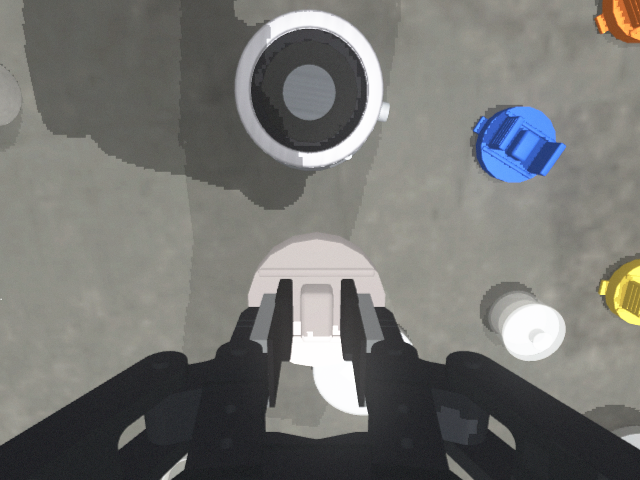

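```bash
python3 - <<'E'
from h import *
s=snapshot("wrist");P=cloud(s)
N=(abs(P[...,0]-.547)<.045)&(abs(P[...,1]+.104)<.045)
rim=N&(abs(P[...,2]-.1115)<.0022);q=P[rim][:,:2].astype(np.float32);print(len(q),cv2.minEnclosingCircle(q))
cs,_=cv2.findContours(cv2.morphologyEx((rim*255).astype(np.uint8),cv2.MORPH_CLOSE,np.ones((3,3))),cv2.RETR_CCOMP,cv2.CHAIN_APPROX_NONE)
for c in cs:
    if len(c)>60: e=cv2.fitEllipse(c);print(np.round(e[0],1),e[1],onplane(s,e[0],.1115))
print("manual",onplane(s,(309,89),.1115))
E
```

```text
6886 ((0.5470209717750549, -0.10397927463054657), 0.036133844405412674)
[308.7  87.9] (147.91343688964844, 157.0797119140625) [ 0.54543112 -0.1038926   0.1115    ]
[308.8  89.5] (118.45594787597656, 125.46588897705078) [ 0.54615835 -0.10389671  0.1115    ]
manual [ 0.54592879 -0.1037668   0.1115    ]
```

Rim is at about z 0.1115, and the port is at (0.5468, −0.1039). I'll move over it and then feel my way down.

Call:
{"op": "carry_out", "data": {"steps": [{"hand": 0.6,"xyz": [0.04,-0.0018,0],"turn": 0},{"hand": 0.6,"xyz": [0.0835,-0.0037,0],"turn": 0},{"hand": 0.6,"xyz": [0.0835,-0.0037,0.01],"turn": 0},{"hand": 0.6,"xyz": [0.0835,-0.0037,0.025],"turn": 0},{"hand": 0.6,"xyz": [0.0835,-0.0037,0.036],"turn": 0},{"hand": 0.6,"xyz": [0.0835,-0.0037,0.036],"turn": 0},{"hand": 0.6,"xyz": [0.0835,-0.0037,0.036],"turn": 0},{"hand": 0.6,"xyz": [0.0835,-0.0037,0.036],"turn": 0}]}}

```text
time_s: 14.5
position: [0.5477, -0.1042, 0.1602]
eef_rot: [-0.069, -3.137, -0.006]
wrist_force: [0.2, 0.1, -0.6]
finger_gap: 0.0251
grip_force: 61.7
```

```bash
python3 - <<'E'
from h import *
to(.5472,-.1032,.148)
E
```

```text
[ 0.5477 -0.1042  0.1602] tilt [-0.0033  0.0042] yaw y 1.5268 F [ 0.2  0.1 -0.6] gap 0.025131320546862627 joints [-0.19  0.36 -0.05  1.16  0.   -0.15]
shift [0.0005 0.001  0.0122]
```

Call:
{"op": "carry_out", "data": {"steps": [{"hand": 0.6,"xyz": [0.0005,0.001,0.004],"turn": 0},{"hand": 0.6,"xyz": [0.0005,0.001,0.007],"turn": 0},{"hand": 0.6,"xyz": [0.0005,0.001,0.009],"turn": 0},{"hand": 0.6,"xyz": [0.0005,0.001,0.011],"turn": 0},{"hand": 0.6,"xyz": [0.0005,0.001,0.011],"turn": 0},{"hand": 0.6,"xyz": [0.0005,0.001,0.011],"turn": 0}]}}

```text
time_s: 15.1
position: [0.5467, -0.1033, 0.1488]
eef_rot: [-0.069, -3.137, -0.007]
wrist_force: [-0.5, -0.8, -1.1]
finger_gap: 0.0248
grip_force: 61.7
```

Call:
{"op": "carry_out", "data": {"steps": [{"hand": 0.6,"xyz": [0,0,0.001],"turn": 0},{"hand": 0.6,"xyz": [0,0,0.002],"turn": 0},{"hand": 0.6,"xyz": [0,0,0.002],"turn": 0}]}}

```text
time_s: 15.4
position: [0.5467, -0.1032, 0.1466]
eef_rot: [-0.069, -3.137, -0.007]
wrist_force: [0.2, 0.2, -0.8]
finger_gap: 0.0246
grip_force: 61.7
```

Call:
{"op": "carry_out", "data": {"steps": [{"hand": 0.6,"xyz": [0,0,0.001],"turn": 0},{"hand": 0.6,"xyz": [0,0,0.0015],"turn": 0},{"hand": 0.6,"xyz": [0,0,0.0015],"turn": 0}]}}

```text
time_s: 15.7
position: [0.5466, -0.1032, 0.1451]
eef_rot: [-0.069, -3.137, -0.007]
wrist_force: [0.1, -0.2, -0.8]
finger_gap: 0.025
grip_force: 61.7
```

Call:
{"op": "carry_out", "data": {"steps": [{"hand": 0.6,"xyz": [0,0,0.001],"turn": 0},{"hand": 0.6,"xyz": [0,0,0.0015],"turn": 0},{"hand": 0.6,"xyz": [0,0,0.0015],"turn": 0}]}}

```text
time_s: 16.0
position: [0.5467, -0.1032, 0.1436]
eef_rot: [-0.069, -3.137, -0.007]
wrist_force: [-0.5, 1.0, 0.1]
finger_gap: 0.0245
grip_force: 61.7
```

Call:
{"op": "carry_out", "data": {"steps": [{"hand": 0.6,"xyz": [0,0,0.001],"turn": 0},{"hand": 0.6,"xyz": [0,0,0.001],"turn": 0},{"hand": 0.6,"xyz": [0,0,0.001],"turn": 0}]}}

```text
time_s: 16.3
position: [0.5467, -0.1032, 0.1427]
eef_rot: [-0.069, -3.137, -0.007]
wrist_force: [0.1, -0.3, -0.7]
finger_gap: 0.0247
grip_force: 61.7
```

Call:
{"op": "carry_out", "data": {"steps": [{"hand": 0.6,"xyz": [0,0,0.001],"turn": 0},{"hand": 0.6,"xyz": [0,0,0.001],"turn": 0},{"hand": 0.6,"xyz": [0,0,0.001],"turn": 0}]}}

```text
time_s: 16.6
position: [0.5467, -0.1032, 0.1417]
eef_rot: [-0.069, -3.137, -0.007]
wrist_force: [-0.5, 0.0, -0.5]
finger_gap: 0.0246
grip_force: 61.7
```

Call:
{"op": "carry_out", "data": {"steps": [{"hand": 0.6,"xyz": [0,0,0.001],"turn": 0},{"hand": 0.6,"xyz": [0,0,0.001],"turn": 0},{"hand": 0.6,"xyz": [0,0,0.001],"turn": 0}]}}

```text
time_s: 16.9
position: [0.5468, -0.1032, 0.1408]
eef_rot: [-0.069, -3.137, -0.007]
wrist_force: [-0.5, -0.6, 1.6]
finger_gap: 0.0245
grip_force: 62.2
```

Call:
{"op": "carry_out", "data": {"steps": [{"hand": 0.6,"xyz": [0,0,0.001],"turn": 0},{"hand": 0.6,"xyz": [0,0,0.001],"turn": 0},{"hand": 0.6,"xyz": [0,0,0.001],"turn": 0}]}}

```text
time_s: 17.2
position: [0.5468, -0.1032, 0.1398]
eef_rot: [-0.069, -3.137, -0.007]
wrist_force: [0.0, 0.3, 3.5]
finger_gap: 0.0247
grip_force: 62.5
```

Seal contact came at TCP 0.141, with a soft spring response. I'll go a bit further.

Call:
{"op": "carry_out", "data": {"steps": [{"hand": 0.6,"xyz": [0,0,0.001],"turn": 0},{"hand": 0.6,"xyz": [0,0,0.001],"turn": 0},{"hand": 0.6,"xyz": [0,0,0.001],"turn": 0}]}}

```text
time_s: 17.5
position: [0.5468, -0.1032, 0.1388]
eef_rot: [-0.069, -3.137, -0.007]
wrist_force: [-1.2, 0.1, 3.5]
finger_gap: 0.0244
grip_force: 62.8
```

Call:
{"op": "carry_out", "data": {"steps": [{"hand": 0.6,"xyz": [0,0,0.001],"turn": 0},{"hand": 0.6,"xyz": [0,0,0.001],"turn": 0},{"hand": 0.6,"xyz": [0,0,0.001],"turn": 0}]}}

```text
time_s: 17.8
position: [0.5468, -0.1032, 0.1379]
eef_rot: [-0.069, -3.137, -0.007]
wrist_force: [-0.9, -0.7, 6.3]
finger_gap: 0.0246
grip_force: 63.1
```

Call:
{"op": "carry_out", "data": {"steps": [{"hand": 0.6,"xyz": [0,0,0.0006],"turn": 0},{"hand": 0.6,"xyz": [0,0,0.0006],"turn": 0}]}}

```text
time_s: 18.0
position: [0.5468, -0.1032, 0.1373]
eef_rot: [-0.069, -3.137, -0.006]
wrist_force: [-0.6, 0.2, 6.5]
finger_gap: 0.0248
grip_force: 63.2
```

Call:
{"op": "carry_out", "data": {"steps": [{"hand": -0.4,"xyz": [0,0,0],"turn": 0},{"hand": -0.4,"xyz": [0,0,0],"turn": 0},{"hand": -0.4,"xyz": [0,0,0],"turn": 0},{"hand": -0.4,"xyz": [0,0,0],"turn": 0},{"hand": -0.4,"xyz": [0,0,0],"turn": 0},{"hand": -0.4,"xyz": [0,0,0],"turn": 0},{"hand": -0.4,"xyz": [0,0,0],"turn": 0},{"hand": -0.4,"xyz": [0,0,0],"turn": 0}]}}

```text
time_s: 18.8
position: [0.5467, -0.1032, 0.1371]
eef_rot: [-0.069, -3.137, -0.007]
wrist_force: [0.2, -0.4, -0.0]
finger_gap: 0.0598
grip_force: 0.0
```

Released, and the wrist force is back to zero. I'll retreat up and back to view it.

Call:
{"op": "carry_out", "data": {"steps": [{"hand": -0.4,"xyz": [0,0,-0.02],"turn": 0},{"hand": -0.4,"xyz": [0,0,-0.05],"turn": 0},{"hand": -0.4,"xyz": [-0.03,0,-0.08],"turn": 0},{"hand": -0.4,"xyz": [-0.06,0,-0.08],"turn": 0},{"hand": -0.4,"xyz": [-0.06,0,-0.08],"turn": 0},{"hand": -0.4,"xyz": [-0.06,0,-0.08],"turn": 0},{"hand": -0.4,"xyz": [-0.06,0,-0.08],"turn": 0},{"hand": -0.4,"xyz": [-0.06,0,-0.08],"turn": 0}]}}

```text
time_s: 19.6
position: [0.6062, -0.1062, 0.2169]
eef_rot: [-0.07, -3.136, -0.007]
wrist_force: [0.4, 0.4, 0.2]
finger_gap: 0.0599
grip_force: 0.0
```

```bash
python3 - <<'E'
from h import *
s=snapshot("wrist");cv2.imwrite("pics/w8.png",cv2.resize(s["color"][0:300,150:550],None,fx=2,fy=2))
P=cloud(s);c=s["color"]
N=(abs(P[...,0]-.547)<.045)&(abs(P[...,1]+.104)<.045)
D=np.hypot(P[...,0]-.5467,P[...,1]+.104)
for n,m in [("rim",N&(D>.030)&(D<.035)&(P[...,2]>.1)),("plug front",N&(D>.019)&(D<.026)&(abs(P[...,0]-.5467)>.014)&(P[...,2]>.1))]:
    for k,w in (("-x",P[...,0]<.5467),("+x",P[...,0]>.5467),("-y",P[...,1]<-.104),("+y",P[...,1]>-.104)): print(n,k,np.median(P[m&w][:,2]).round(4))
d=N&(P[...,2]>.125)&(P[...,2]<.145)&(c.max(-1)<90);q=P[d]
for w in (q[:,1]>-.104,q[:,1]<-.104): print(q[w].min(0),q[w].max(0))
E
```

```text
rim -x 0.1113
rim +x 0.1113
rim -y 0.1113
rim +y 0.1113
plug front -x 0.1175
plug front +x 0.1175
plug front -y 0.1174
plug front +y 0.1175
[ 0.53549205 -0.0895632   0.12503046] [ 0.55873651 -0.08404831  0.14023592]
[ 0.53405028 -0.12451415  0.12524049] [ 0.55724225 -0.11853048  0.14035777]
```

View pics/w8.png

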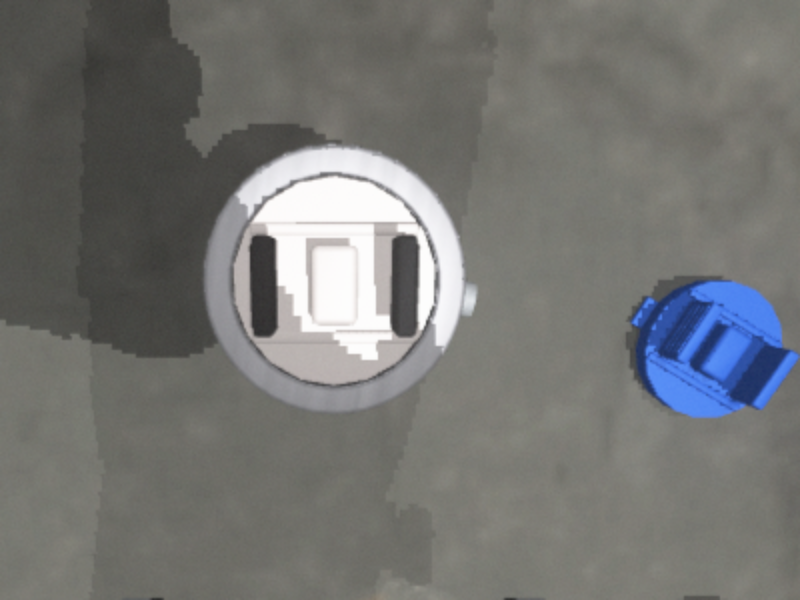

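The cap sits level in the mouth at crop (335,280). Its top is 6.2 mm above the rim all round, so the underside is about 8 mm down, and the grips have sprung back to 40 mm apart. It is clipped in.

```bash
python3 -c "
from plant import finish_job;print(finish_job())"
```

```text
the job is handed in; nothing more can be done
None
```

The white dust cap is clipped level in the detector's port with both tabs sprung out under the rim; the job was handed in at about 20 s, with no more than about 7 N on the detector in any reading and nothing else touched.

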